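# Park the spring door of the return bin open

## Task

Park the return bin's spring-closed door open so that its tray can be taken out: by the red tab, swing the door down towards the robot against its spring, hold it there while you slide the bolt all the way across into the yellow fork, then let go so that the bolt alone holds the door open. Reach in under the lamp bar at a slant, do not bump the lamp bar, and leave the bottle and the bowl where they stand.

Things in the scene. Friction and masses are not known exactly. Their poses are not given: they have to be found in the camera images.
- bin: fixed white return bin on a grey foot, about 200 (x) x 235 (y), walls 112 mm high. Origin: on the work surface straight below the middle of the door's hinge line. Its -x (door) side roughly faces the robot, yaw within 0.25. Its +y side carries the yellow keeper fork. 'bin x/y/z' below are in this frame, mm.
- hinge (a point): middle of the door's hinge line, at bin (0, 0, 40); the line runs along bin y. Fixed. The door is a green plate, 150 wide in y, reaching 100 mm from the hinge line. Its torsion spring always pulls it shut: 0.6 N m shut, 1.8 N m fully open, less up to 0.4 N m of its own weight: 4 to 10 N at the tab. Let go unlatched, it snaps shut.
- door (a joint): door angle q (rad). 0 = shut on its stop, leaning 0.2 from upright towards the robot (bin -x); grows as the door swings down towards the robot, hard stop at 0.98. Door and tab lean 0.2+q from vertical. With the bolt in the fork and let go, it rests at about 0.75.
- bolt (a joint): travel b (m) of the bolt along the door to bin +y: 0 = drawn back, 0.032 = fully across (stop). Starts below 0.007; stays where left; 1.5 N moves it. A 14 mm steel rod along y, 115 mm from the hinge line, carrying the red tab. Past 0.010 it strikes the fork's upper prong unless the door is open past 0.76 (0.80 to 0.95 is right for sliding it across).
- tab (a point): middle of the red tab, 155 mm from the hinge line, at bin y = -20 + bolt: bin x = -155 sin(0.2+q), z = 40 + 155 cos(0.2+q). Flat block 16 thick (along bin y: the faces to grip), 40 wide, sticking out 56 mm beyond the rod (122 to 178 from the hinge line). Gripped, it can turn between the fingers. Pulling or sliding it moves door and bolt. Free 60 mm to each side.
- keeper (a point): mouth of the yellow two-prong fork at bin y = +83, where the rod's axis enters at door value 0.86. Prongs 12 thick, 97 to 137 mm from the hinge line, spanning bin y 83 to 109; the upper one holds the door. An outer yellow plate 130 high stands at y 108 to 114.
- lamp: fixed aluminium lamp bar over the bin, not to be bumped. Origin as the bin's. Bar: bin x -22 to +8, y -125 to 125, z 255 to 279; two 10 mm posts at x -7, y +-115. Its front edge is almost above the shut door's tab, 65 mm over the tab's middle: a hand coming straight down hits it; one slanted 30 to 45 degrees (fingers pointing down and to bin +x) clears it.
- sanitizer: loose clear bottle with blue cap, 60 mm across, 150 high, origin at centre of underside; stands left or right of the bin. Bystander.
- bowl: loose steel bowl, 110 mm across, 45 high, origin at centre of underside; stands on the other side of the bin. Bystander.

How it is judged:
By the outcome, as a careful person would: the job done as asked, in the order asked, and still so for the second after the job is handed in, with the robot touching nothing.
It also fails if it takes over 38 s, if anything falls off the work surface, if the arm or the gripper's body presses on something with over 40 N, if the wrist force passes 120 N, or if a joint passes its speed limit or range.

## Robot

A 7-joint arm with a two-finger parallel gripper is mounted at the origin on the work surface. World frame = base frame: x ahead of the robot, y to its left, z up, the work surface at z = 0. Lengths are in m, angles in rad, forces in N, time in s.
With the tool pointing down it reaches from about 0.4 to 0.85 m from the base axis. Payload 4.5 kg.
Tool frame: the origin (TCP) lies midway between the tips of the shut fingers; the grasp point (between the pads) lies 19 mm behind it; z points along the fingers, y is the direction in which the jaws open and shut (so a half turn about z gives the same grasp; the last joint's range is limited). The gripper opens to 88 mm and grips with 3 to 60 N. Pads are 18 mm wide; open, the fingers measure 123 mm over their backs; the gripper's body (75 mm by 187 mm) begins 45 mm behind the grasp point.
Start: joints at [1.254, 0.689, -0.195, 1.565, 0.157, 0.902, -0.215], TCP at [0.215, -0.587, 0.239] pointing down, gripper open.
Joint ranges: [-3.01, 3.01], [-0.46, 2.08], [-1.47, 1.51], [0.13, 2.56], [-1, 4.14], [0.04, 2.09], [-2.66, 2.66]. Speed limits (rad/s): [2.57, 2.57, 3.14, 3.14, 3.14, 3.14, 3.14].

## Interface

Orientations are given as a unit quaternion [x, y, z, w].
In Python, from plant import r, viewer gives the robot as it stands.
- The arm moves only by the tool play_rows, never from a script. Its argument "commands" is a list of rows, each an object with "delta_rot": the turn, a rotation vector about the tool's x, y, z normalised to -1 to 1, where 1 is pi rad, a list of three; "travel": the shift along the tool's x, y, z normalised to -1 to 1, where 1 is 15 cm, a list of three; "gripper": the opening, from -1 (shut) to 1 (fully open). In form: [{"delta_rot": [wx, wy, wz], "travel": [x, y, z], "gripper": gripper}, ...]. A call has 1 to 12 rows; each row is the pose to reach, as a shift and turn from the pose commanded when the call began, along the tool's axes at that moment, turning the shorter way round; what a row does not reach only later rows make up. A row lasts 1/8 s, in which the tool goes at most 62.5 mm and 10.7 degrees, less where a joint would pass 70% of its speed; a pose out of reach is approached as far as the arm can. A call with a number of a shift or a turn outside -1 to 1 is refused whole. A call with a gripper value outside its range is refused whole. The fingers move at their own pace and stop on an object; "force" is the grip in N (left out, the last holds). Time passes only in rows, so rows that repeat a pose let the fingers close. It gives the time, the measured TCP pose, the force and the opening at its end, in the units of the state.
- r.get_state(): the state, without advancing time (a new reading comes with each control period).
- viewer.snapshot(name): name is "scene" or "top"; returns a dict with "color" (400x640x3 uint8, red, green, blue), "z_map" (400x640 float32, m along the optical axis (not along the pixel's ray), 0 where there is no reading), "fx", "fy", "cx", "cy" (pixels), "origin" and "attitude" of the camera in the world. Camera axes: x right, y up, looking along -z (the intrinsics and any distortion apply to the point x, -y, -z); pixel columns grow to the right and rows downward; lengths in m; the calibration is good to about 2 mm. A picture is of the moment at which its call begins.
- r.finish_job(): hands the job in, once; it reports no verdict.
Trained networks look in the newest picture that a camera, given by its name, has taken for a name from the list of things; names that differ only in an ending like _2 or _b are one class to them, and where a whole thing is asked for, a point or a joint stands for the part that bears it (a point fixed in the world has none). Each returns a list of dicts, best first, with "conf" (0 to 1); they miss things now and then, are a little off and sometimes report something else, mostly with a low value. They report only what shows in the picture. A call takes as long as a camera call.
- viewer.outline_of(camera, label): "pixels" (400x640 bool, what is visible of it) and "at" ([column, row] in pixels, amid what is visible of it).
- viewer.pinpoint(camera, label): "at" ([column, row] in pixels: a listed point, or the origin of a listed thing).
The state is a dict: "clock": time; "q": joint angles; "qd": joint speeds; "joint_torque": joint torques, N m; "tool_pos": TCP position; "eef_rot": TCP orientation; "contact_force": force on the tool from outside, world axes, zero at the start; "moment": the same for the moment, N m; "opening": opening from 0.0 (shut) to 1.0 (fully open).
Only numpy, scipy, OpenCV 4.12 (cv2) and the standard library are available. Lean on these libraries where they do the work, as an engineer would, in place of code of your own. Each camera call takes 0.05 s, during which the arm holds its last target. There are 200 camera calls.

## Working session

There is one attempt and no reset: what is moved stays moved. The work goes in short steps, Python scripts to look and compute and a tool call to move; the robot and the scene stay as the last step left them, time stands still between calls to the robot, and variables do not carry over. Pictures are saved under pics/ and viewed, about 8 in all and at most 12, crops included, and the job is handed in when it is done.

Besides the shell and the picture viewer there is one more tool, called after ">>>" as name([rows], argument=value, ...), one row to a line, values as JSON. play_rows: Moves the arm, as the interface text tells. Its arguments: {"type":"object","properties":{"commands":{"type":"array","items":{"type":"object","properties":{"delta_rot":{"type":"array","items":{"type":"number","minimum":-1,"maximum":1}},"travel":{"type":"array","items":{"type":"number","minimum":-1,"maximum":1}},"gripper":{"type":"number"}}}},"force":{"type":"number"}},"required":["commands"]}

```bash
ls; mkdir -p pics
cat > h.py <<'E'
import numpy as np, cv2
from scipy.spatial.transform import Rotation as R
from plant import r, viewer
def cam(s): 
    a=np.array(s["attitude"],float)
    M=a if a.shape==(3,3) else R.from_quat(a).as_matrix()
    return np.array(s["origin"],float),M
def px2w(s,u,v,z=None):
    o,M=cam(s); 
    if z is None: z=s["z_map"][np.asarray(v,int),np.asarray(u,int)]
    u=np.asarray(u,float);v=np.asarray(v,float)
    p=np.stack([(u-s["cx"])/s["fx"]*z,-(v-s["cy"])/s["fy"]*z,-z*np.ones_like(u)],-1)
    return p@M.T+o
def w2px(s,P):
    o,M=cam(s); p=(np.asarray(P)-o)@M
    return np.stack([s["cx"]-s["fx"]*p[...,0]/p[...,2], s["cy"]+s["fy"]*p[...,1]/p[...,2]],-1)
E
python3 - <<'E'
from h import *
ims=[]
for n in ["scene","top"]:
    s=viewer.snapshot(n); ims.append(s["color"])
    print(n,{k:v for k,v in s.items() if k not in("color","z_map")})
    for l in ["bin","hinge","tab","keeper","lamp","sanitizer","bowl"]:
        for d in viewer.pinpoint(n,l)[:2]: print(l,d)
    np.savez(f"{n}0.npz",**{k:v for k,v in s.items()})
    cv2.imwrite(f"pics/{n}0.png",s["color"][...,::-1])
print(r.get_state())
E
```

```text
pics
scene {'fx': 375.5941303191536, 'fy': 375.5941303191536, 'cx': 323.35532797735374, 'cy': 206.9350632160942, 'origin': array([0.95724591, 0.49655706, 0.96443957]), 'attitude': array([0.0891949 , 0.28553443, 0.9108768 , 0.28428475])}
bin {'at': [299.8, 233.5], 'conf': 0.73}
hinge {'at': [301.1, 225.4], 'conf': 0.75}
hinge {'at': [279.5, 171.7], 'conf': 0.21}
tab {'at': [308.7, 188.0], 'conf': 0.62}
keeper {'at': [342.4, 230.9], 'conf': 0.96}
sanitizer {'at': [276.7, 172.2], 'conf': 0.61}
bowl {'at': [355.6, 289.6], 'conf': 0.86}
bowl {'at': [299.9, 224.4], 'conf': 0.4}
top {'fx': 463.83936676242075, 'fy': 463.83936676242075, 'cx': 317.07867466587385, 'cy': 205.36525286675175, 'origin': array([0.50558706, 0.01790303, 1.24547866]), 'attitude': array([-0.03951531,  0.04265348,  0.71200601, -0.69976186])}
bin {'at': [327.1, 192.3], 'conf': 0.69}
hinge {'at': [325.2, 189.9], 'conf': 0.68}
tab {'at': [333.8, 196.0], 'conf': 0.62}
keeper {'at': [286.8, 217.9], 'conf': 0.85}
lamp {'at': [419.1, 214.8], 'conf': 0.28}
sanitizer {'at': [420.7, 211.9], 'conf': 0.91}
bowl {'at': [234.9, 204.0], 'conf': 0.61}
{'clock': 0.8, 'q': array([ 1.25378488,  0.68909848, -0.19458624,  1.56528852,  0.1572702 ,
        0.90249458, -0.21511659]), 'qd': array([-0.00039193,  0.00139258, -0.00087135, -0.00131997, -0.00124199,
       -0.00114324, -0.00101998]), 'joint_torque': array([-3.84899135e-05, -5.27445960e+01, -1.26699552e+00, -1.53744310e+01,
       -5.18704159e-02, -9.15831515e-04, -1.51989764e-05]), 'tool_pos': array([ 0.2148221 , -0.58695249,  0.23874638]), 'eef_rot': array([9.84657973e-01, 1.74495483e-01, 2.15769844e-05, 4.11056200e-05]), 'contact_force': array([-0.38703888, -0.24043604, -0.4295664 ]), 'moment': array([ 0.06119337, -0.07047683, -0.01641488]), 'opening': 0.9990084322909397}
```

View pics/top0.png

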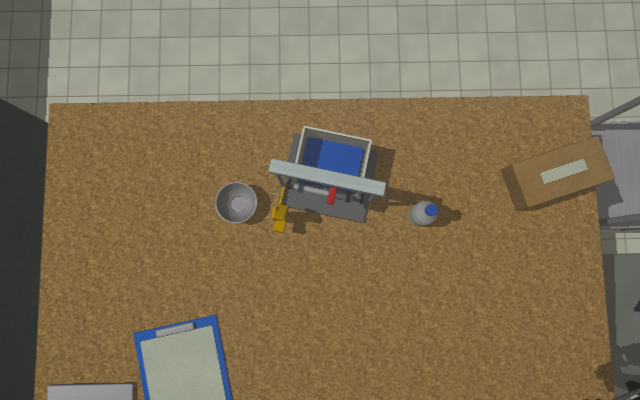

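View pics/scene0.png

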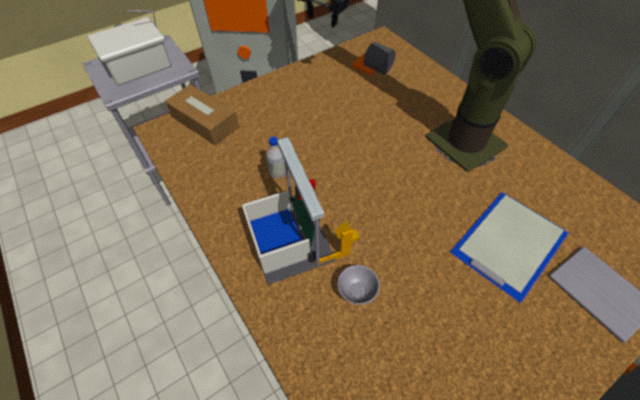

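Top view: lamp bar runs from (270,166) to (386,189); red tab at (332,195), fork at (280,215), bottle on the -y side at (425,213), bowl on the +y side at (237,203). I'll fit the bin frame from the lamp bar's top and check it against tab and walls.

```bash
cat > fit.py <<'E'
from h import *
def load(n): return dict(np.load(f"{n}0.npz"))
s=load("top"); v,u=np.mgrid[0:400,0:640]
P=px2w(s,u,v); c=s["color"].astype(int)
m=(abs(P[...,2]-.279)<.008)&(u>240)&(u<420)&(v>120)&(v<240)
p=P[m]; print(len(p),np.median(p[:,2]))
rc=cv2.minAreaRect((p[:,:2]*1000).astype(np.float32)); print(rc)
box=cv2.boxPoints(rc)/1000
e=max([box[1]-box[0],box[2]-box[1]],key=np.linalg.norm); e=e*np.sign(e[1])
psi=np.arctan2(-e[0],e[1]); ctr=box.mean(0)
o=ctr-R.from_euler('z',psi).as_matrix()[:2,:2]@[-.007,0]
print("psi",psi,"origin",o)
Rz=R.from_euler('z',psi).as_matrix(); O=np.r_[o,0]
for n in["top","scene"]:
    s=load(n);P=px2w(s,u,v);c=s["color"].astype(int);B=(P-O)@Rz*1000
    near=(abs(B[...,0])<250)&(abs(B[...,1])<200)
    red=near&(c[...,0]>130)&(c[...,1]<60)&(c[...,2]<60); print(n,"red",red.sum(),np.percentile(B[red],[2,50,98],axis=0).round())
    y=near&(c[...,0]>140)&(c[...,1]>90)&(c[...,2]<40)&(B[...,2]>30); print("yel",y.sum(),np.percentile(B[y],[2,50,98],axis=0).round())
    w=near&(abs(B[...,2]-112)<5)&(c.min(-1)>150); print("wall",w.sum(),np.percentile(B[w],[1,50,99],axis=0).round())
    for l,b in dict(keeper=[-115*np.sin(1.06),83,40+115*np.cos(1.06)],tab0=[-155*np.sin(.2),-20,40+155*np.cos(.2)],hinge=[0,0,40]).items():
        print(l,w2px(s,Rz@(np.array(b)/1000)+O))
E
python3 fit.py
```

```text
1694 0.2795136372754855
((678.9612426757812, -10.243255615234375), (250.15785217285156, 30.78272247314453), 76.92782592773438)
psi -0.2281526 origin [ 0.68577988 -0.01182651]
top red 94 [[-52. -22. 209.]
 [-35. -16. 215.]
 [-17. -10. 220.]]
yel 179 [[-130.   85.   31.]
 [-109.  100.   78.]
 [ -18.  113.  137.]]
wall 186 [[ 45. -84. 108.]
 [135.  -2. 112.]
 [139.  88. 116.]]
keeper [285.0879457  219.07450215]
tab0 [332.81212649 195.27802911]
hinge [325.6199187 190.3010805]
scene red 29 [[-53. -21. 199.]
 [-47. -12. 212.]
 [-41.  -8. 216.]]
yel 427 [[-130.   85.   31.]
 [ -92.  112.   99.]
 [ -28.  116.  137.]]
wall 304 [[ 12. -85. 107.]
 [105.  39. 112.]
 [139.  90. 116.]]
keeper [344.7020489  228.59490904]
tab0 [306.16960522 186.34599821]
hinge [300.50799697 226.8842069 ]
```

```bash
cat >> h.py <<'E'
psi=-0.228; O=np.array([.6858,-.0118,0]); Rz=R.from_euler('z',psi)
def tool(sl):  # slant deg -> Rotation
    a=np.radians(sl); c,s=np.cos(a),np.sin(a)
    return Rz*R.from_matrix(np.array([[c,0,s],[0,-1,0],[s,0,-c]]))
def b2w(b): return Rz.apply(np.array(b)/1000)+O
def w2b(p): return Rz.inv().apply(np.array(p)-O)*1000
def tab(q,b,r=155): return np.array([-r*np.sin(.2+q),-20+b,40+r*np.cos(.2+q)])
def state():
    s=r.get_state(); Rt=R.from_quat(s["eef_rot"]); g=w2b(s["tool_pos"]-.019*Rt.as_matrix()[:,2])
    z=Rz.inv().apply(Rt.as_matrix()[:,2])
    q=np.arctan2(-g[0],g[2]-40)-.2; rad=np.hypot(g[0],g[2]-40)
    print("t%.2f grasp bin %s slant %.1f | as tab: q %.3f rad %.0f | F(bin) %s open %.3f"%(s["clock"],g.round(1),np.degrees(np.arctan2(z[0],-z[2])),q,rad,Rz.inv().apply(s["contact_force"]).round(1),s["opening"]))
    return s,Rt
def plan(gbin,sl,lim=.98):
    "deltas from present pose to put grasp point at gbin(mm) with slant"
    s,Rt=state(); T=tool(sl); p=b2w(gbin)+.019*T.as_matrix()[:,2]
    d=Rt.inv().apply(p-s["tool_pos"])/.15; w=(Rt.inv()*T).as_rotvec()/np.pi
    f=min(1,lim/abs(d).max()); print("frac %.2f travel %s rot %s"%(f,(d*f).round(3).tolist(),(w*f).round(3).tolist()))
E
python3 - <<'E'
from h import *
s=dict(np.load("top0.npz"))
for n,(u,v) in dict(bottle=(424,214),bowl=(237,204)).items(): print(n,w2b(px2w(s,u,v,1.2)))
a=np.radians(48)
plan(tab(0,5)-130*np.array([np.sin(a),0,-np.cos(a)]),48)
E
```

```text
bottle [  -9.14225642 -261.8557112    51.94749342]
bowl [-85.08035601 216.63347506  53.29298134]
t0.80 grasp bin [-328.8 -666.7  257.7] slant 0.0 | as tab: q 0.786 rad 394 | F(bin) [-0.3 -0.3 -0.4] open 0.999
frac 0.27 travel [0.98, -0.781, -0.05] rot [-0.021, 0.071, 0.047]
```

>>> play_rows([
  {"delta_rot":[-0.02,0.07,0.047],"travel":[0.98,-0.78,-0.05],"gripper":0.2},
  {"delta_rot":[-0.02,0.07,0.047],"travel":[0.98,-0.78,-0.05],"gripper":0.2},
  {"delta_rot":[-0.02,0.07,0.047],"travel":[0.98,-0.78,-0.05],"gripper":0.2},
  {"delta_rot":[-0.02,0.07,0.047],"travel":[0.98,-0.78,-0.05],"gripper":0.2},
])

```text
clock: 1.3
tool_pos: [0.3156, -0.4216, 0.247]
eef_rot: [0.988, 0.105, 0.114, 0.01]
contact_force: [0.2, -0.8, 0.1]
opening: 0.602
```

```bash
cat > p1.py <<'E'
from h import *
a=np.radians(48)
plan(tab(0,5)-130*np.array([np.sin(a),0,-np.cos(a)]),48)
E
python3 p1.py
```

```text
t1.30 grasp bin [-272.2 -483.9  265.5] slant 12.8 | as tab: q 0.679 rad 353 | F(bin) [ 0.3 -0.7  0.1] open 0.602
frac 0.41 travel [0.921, -0.98, 0.113] rot [-0.024, 0.077, 0.053]
```

>>> play_rows([
  {"delta_rot":[-0.024,0.077,0.053],"travel":[0.92,-0.98,0.11],"gripper":0.2},
  {"delta_rot":[-0.024,0.077,0.053],"travel":[0.92,-0.98,0.11],"gripper":0.2},
  {"delta_rot":[-0.024,0.077,0.053],"travel":[0.92,-0.98,0.11],"gripper":0.2},
  {"delta_rot":[-0.024,0.077,0.053],"travel":[0.92,-0.98,0.11],"gripper":0.2},
  {"delta_rot":[-0.024,0.077,0.053],"travel":[0.92,-0.98,0.11],"gripper":0.2},
])

```text
clock: 1.92
tool_pos: [0.4216, -0.2569, 0.2604]
eef_rot: [0.972, 0.018, 0.233, 0.025]
contact_force: [0.5, -0.4, 0.5]
opening: 0.597
```

```bash
python3 p1.py
```

```text
t1.93 grasp bin [-210.5 -299.7  277.3] slant 26.9 | as tab: q 0.526 rad 317 | F(bin) [ 0.6 -0.2  0.5] open 0.597
frac 0.58 travel [0.578, -0.98, 0.205] rot [-0.02, 0.067, 0.044]
```

>>> play_rows([
  {"delta_rot":[-0.02,0.067,0.044],"travel":[0.58,-0.98,0.205],"gripper":0.2},
  {"delta_rot":[-0.02,0.067,0.044],"travel":[0.58,-0.98,0.205],"gripper":0.2},
  {"delta_rot":[-0.02,0.067,0.044],"travel":[0.58,-0.98,0.205],"gripper":0.2},
  {"delta_rot":[-0.02,0.067,0.044],"travel":[0.58,-0.98,0.205],"gripper":0.2},
])

```text
clock: 2.42
tool_pos: [0.5199, -0.1372, 0.3463]
eef_rot: [0.952, -0.057, 0.299, 0.029]
contact_force: [-0.0, 0.2, 0.4]
opening: 0.6
```

```bash
python3 p1.py
```

```text
t2.42 grasp bin [-144.1 -160.5  361.9] slant 34.9 | as tab: q 0.221 rad 353 | F(bin) [-0.1  0.2  0.4] open 0.600
frac 1.00 travel [-0.104, -0.958, 0.553] rot [-0.016, 0.072, 0.029]
```

>>> play_rows([
  {"delta_rot":[-0.016,0.072,0.029],"travel":[-0.1,-0.96,0.55],"gripper":0.2},
  {"delta_rot":[-0.016,0.072,0.029],"travel":[-0.1,-0.96,0.55],"gripper":0.2},
  {"delta_rot":[-0.016,0.072,0.029],"travel":[-0.1,-0.96,0.55],"gripper":0.2},
  {"delta_rot":[-0.016,0.072,0.029],"travel":[-0.1,-0.96,0.55],"gripper":0.2},
  {"delta_rot":[-0.016,0.072,0.029],"travel":[-0.1,-0.96,0.55],"gripper":0.2},
  {"delta_rot":[-0.016,0.072,0.029],"travel":[-0.1,-0.96,0.55],"gripper":0.2},
])

```text
clock: 3.18
tool_pos: [0.5983, 0.0155, 0.3859]
eef_rot: [0.925, -0.109, 0.36, 0.055]
contact_force: [0.2, -1.3, 0.0]
opening: 0.6
```

```bash
python3 p1.py; python3 -c "
from h import *
print(r.get_state()['q'].round(3))"
```

```text
t3.17 grasp bin [-104.3    7.4  399.9] slant 42.6 | as tab: q 0.082 rad 375 | F(bin) [ 0.5 -1.2  0. ] open 0.600
frac 1.00 travel [-0.648, 0.129, 0.492] rot [0.009, 0.03, 0.002]
[-0.93   0.419  0.924  2.156 -0.999  0.044 -0.992]
```

```bash
cat > fk.py <<'E'
from h import *
import itertools,json
s=r.get_state()
D=[([1.25378488,.68909848,-.19458624,1.56528852,.1572702,.90249458,-.21511659],[.2148221,-.58695249,.23874638],[.984657973,.174495483,2.1577e-5,4.11e-5]),
 (list(s["q"]),list(s["tool_pos"]),list(s["eef_rot"]))]
json.dump(D,open("D.json","w"),default=float) if 0 else None
best=[]
for sg in itertools.product([1,-1],repeat=7):
    C=[]
    for q,p,e in D:
        M=R.identity()
        for i in range(7): M=M*R.from_rotvec((np.eye(3)[2] if i%2==0 else np.eye(3)[1])*sg[i]*q[i])
        C.append((M,R.from_quat(e)))
    # e0 = A M0 B, A=Rz(a), B=Rz(b) x optional flip
    for a in np.arange(4)*np.pi/2:
        for fl in (0,1):
            X=[(R.from_euler('z',a)*M*(R.from_euler('x',np.pi) if fl else R.identity())).inv()*E for M,E in C]
            err=(X[0].inv()*X[1]).magnitude()
            best.append((err,sg,a,fl,X[0].as_rotvec().round(3).tolist()))
best.sort(key=lambda t:t[0])
for b in best[:8]: print(b)
E
python3 fk.py
```

```text
(1.804941623415879e-08, (-1, 1, -1, 1, -1, 1, -1), np.float64(0.0), 1, [-2.221, 2.221, -0.0])
(1.8049416266260415e-08, (-1, -1, -1, -1, -1, -1, -1), np.float64(3.141592653589793), 0, [0.0, -0.0, -1.571])
(1.8049416307609337e-08, (-1, -1, -1, -1, -1, -1, -1), np.float64(3.141592653589793), 1, [-2.221, -2.221, 0.0])
(1.8049416344517114e-08, (-1, 1, -1, 1, -1, 1, -1), np.float64(0.0), 0, [0.0, 0.0, 1.571])
(0.4376937204152161, (1, 1, 1, 1, 1, -1, -1), np.float64(3.141592653589793), 0, [0.765, 1.647, 0.312])
(0.43769372041521615, (1, 1, 1, 1, 1, -1, -1), np.float64(3.141592653589793), 1, [-1.581, 0.353, -1.862])
(0.43769372041521615, (1, -1, 1, -1, 1, 1, -1), np.float64(0.0), 0, [2.063, -0.957, -1.752])
(0.43769372041521626, (1, -1, 1, -1, 1, 1, -1), np.float64(0.0), 1, [-0.299, -1.341, 0.733])
```

```bash
cat > kin.py <<'E'
from h import *
from scipy.optimize import least_squares
AX=[(2,-1),(1,1),(2,-1),(1,1),(2,-1),(1,1),(2,-1)]
LO=np.array([-3.01,-.46,-1.47,.13,-1,.04,-2.66]);HI=np.array([3.01,2.08,1.51,2.56,4.14,2.09,2.66])
def chain(q):
    M=R.identity();out=[]
    for (a,s),x in zip(AX,q):
        M=M*R.from_rotvec(np.eye(3)[a]*s*x); out.append(M)
    return out
E
cat > l.py <<'E'
from kin import *
s=r.get_state()
D=[([1.25378488,.68909848,-.19458624,1.56528852,.1572702,.90249458,-.21511659],[.2148221,-.58695249,.23874638]),(s["q"],s["tool_pos"])]
A=[];b=[]
for q,p in D:
    c=chain(q); ez=np.eye(3)[2]; ex=np.eye(3)[0]
    A.append(np.stack([ez,c[2].apply(ez),c[4].apply(ez),c[6].apply(ez),c[2].apply(ex)-c[4].apply(ex)*0,c[4].apply(ex)],1)); b.append(p)
A=np.vstack(A);b=np.hstack(b)
for n in (4,6): x=np.linalg.lstsq(A[:,:n],b,rcond=None)[0]; print(x.round(4),(A[:,:n]@x-b).round(4),np.linalg.cond(A[:,:n]))
E
python3 l.py
```

```text
[0.4058 0.5401 0.3528 0.3621] [ 0.0407  0.0269  0.0032  0.0071  0.0211 -0.0032] 8.408408846996736
[ 0.0408  0.8503  0.2018  0.6166 -0.2319 -0.1766] [-0.  0. -0. -0. -0. -0.] 33.79435926044763
```

```bash
cat > log.py <<'E'
import json,os,sys
from h import *
def log():
    s=r.get_state(); L=json.load(open("D.json")) if os.path.exists("D.json") else []
    L.append([list(map(float,s["q"])),list(map(float,s["tool_pos"]))]); json.dump(L,open("D.json","w")); print(len(L),s["q"].round(3))
if __name__=="__main__":
    log(); a=list(map(float,sys.argv[1:])); plan(a[:3],a[3])
E
echo '[[[1.25378488,0.68909848,-0.19458624,1.56528852,0.1572702,0.90249458,-0.21511659],[0.2148221,-0.58695249,0.23874638]]]' > D.json
python3 log.py -- -220 0 330 0 2>/dev/null || python3 - <<'E'
from log import *
log(); plan([-220,0,330],0)
E
```

```text
2 [-0.93   0.419  0.924  2.156 -0.999  0.044 -0.992]
3 [-0.93   0.419  0.924  2.156 -0.999  0.044 -0.992]
t3.17 grasp bin [-104.3    7.4  399.9] slant 42.6 | as tab: q 0.082 rad 375 | F(bin) [ 0.5 -1.2  0. ] open 0.600
frac 1.00 travel [-0.969, 0.048, -0.212] rot [0.009, -0.237, -0.002]
```

>>> play_rows([
  {"delta_rot":[0.005,-0.12,0],"travel":[-0.48,0.02,-0.1],"gripper":0.2},
  {"delta_rot":[0.005,-0.12,0],"travel":[-0.48,0.02,-0.1],"gripper":0.2},
  {"delta_rot":[0.005,-0.12,0],"travel":[-0.48,0.02,-0.1],"gripper":0.2},
])

```text
clock: 3.55
tool_pos: [0.5359, 0.0242, 0.3485]
eef_rot: [0.976, -0.116, 0.179, 0.027]
contact_force: [0.8, -0.2, -0.5]
opening: 0.601
```

```bash
sed -i 's/sys.argv\[1:\]/sys.argv[1].split(",")/' log.py; python3 log.py=  2>/dev/null; python3 log.py " -220,0,330,0"
```

```text
4 [-0.979  0.573  1.251  2.03  -0.833  0.679 -1.089]
t3.55 grasp bin [-161.     1.5  366.2] slant 20.9 | as tab: q 0.258 rad 364 | F(bin) [ 0.8  0.  -0.5] open 0.601
frac 1.00 travel [-0.499, 0.01, 0.077] rot [0.004, -0.116, -0.003]
```

>>> play_rows([
  {"delta_rot":[0.005,-0.116,0],"travel":[-0.5,0.2,0.08],"gripper":0.2},
  {"delta_rot":[0.005,-0.116,0],"travel":[-0.5,0.2,0.08],"gripper":0.2},
  {"delta_rot":[0.005,-0.116,0],"travel":[-0.5,0.2,0.08],"gripper":0.2},
])

```text
clock: 3.92
tool_pos: [0.4656, 0.0088, 0.3101]
eef_rot: [0.993, -0.119, 0.002, -0.002]
contact_force: [0.3, -0.5, -0.2]
opening: 0.596
```

```bash
python3 log.py " -220,0,330,0"
cat > l.py <<'E'
from kin import *
import json
D=json.load(open("D.json"))
I=np.eye(3); A=[];b=[]
for q,p in D:
    c=chain(q)
    cols=[I[2]]+[c[i].apply(I[k]) for i,k in [(2,2),(4,2),(6,2)]]+[c[i].apply(I[k]) for i,k in [(2,0),(4,0),(5,0),(0,1),(2,1),(4,1)]]
    A.append(np.stack(cols,1)); b.append(p)
A=np.vstack(A);b=np.hstack(b)
for n in (4,5,6,7,10):
    x=np.linalg.lstsq(A[:,:n],b,rcond=None)[0]; print(n,x.round(4),abs(A[:,:n]@x-b).max().round(5))
E
python3 l.py
```

```text
5 [-0.786  0.633  1.174  1.966 -0.7    1.021 -1.092]
t3.92 grasp bin [-219.2  -29.8  329.1] slant 0.2 | as tab: q 0.449 rad 363 | F(bin) [ 0.4 -0.4 -0.2] open 0.596
frac 1.00 travel [-0.008, -0.198, -0.005] rot [-0.001, -0.001, -0.004]
4 [0.4268 0.519  0.3733 0.3444] 0.04516
5 [ 0.4286  0.5212  0.3785  0.347  -0.0059] 0.04535
6 [ 0.3484  0.5206  0.307   0.3269  0.036  -0.0427] 0.04687
7 [ 0.3539  0.5221  0.3114  0.3297  0.0291 -0.0348 -0.0075] 0.04752
10 [ 3.469e-01  5.634e-01  3.448e-01  3.261e-01  0.000e+00 -0.000e+00
  0.000e+00 -1.880e-02 -2.690e-02 -4.000e-04] 0.0
```

```bash
cat >> kin.py <<'E'
L=dict(b=.3469,u=.5634,f=.3448,t=.3261,y0=-.0188,y2=-.0269,y4=-.0004)
def fk(q):
    c=chain(q);e=np.eye(3)
    p=e[2]*L['b']+c[2].apply(e[2])*L['u']+c[4].apply(e[2])*L['f']+c[6].apply(e[2])*L['t']+c[0].apply(e[1])*L['y0']+c[2].apply(e[1])*L['y2']+c[4].apply(e[1])*L['y4']
    return p,c[6]*R.from_euler('z',np.pi/2)
def tgt(g,sl,flip=0):
    T=tool(sl); 
    p=b2w(g)+.019*T.as_matrix()[:,2]
    return p,(T*R.from_euler('z',np.pi) if flip else T)
def err(q,p,T):
    a,B=fk(q); return np.r_[(a-p)*3,(B.inv()*T).as_rotvec()]
def ik(q0,p,T,w=0,qr=None):
    f=lambda q: np.r_[err(q,p,T),w*(q-(q0 if qr is None else qr))]
    q0=np.clip(q0,LO+.011,HI-.011)
    s=least_squares(f,q0,bounds=(LO+.01,HI-.01)); return s.x,np.linalg.norm(err(s.x,p,T))
E
cat > a.py <<'E'
from kin import *
rng=np.random.default_rng(0)
s=r.get_state(); print(fk(s["q"])[0]-s["tool_pos"])
for sl in (35,45):
  for nm,g in dict(pre=tab(0,5)-110*np.array([np.sin(np.radians(sl)),0,-np.cos(np.radians(sl))]),shut=tab(0,5),open=tab(.88,32)).items():
    sols=[]
    for fl in (0,1):
        for k in range(25):
            q,e=ik(rng.uniform(LO,HI),*tgt(g,sl,fl))
            if e<1e-4: sols.append((np.min(np.minimum(q-LO,HI-q)),fl,q.round(2)))
    sols.sort(key=lambda t:-t[0]); print(sl,nm,len(sols))
    for t in sols[:5]: print("  ",round(t[0],2),t[1],t[2])
E
time python3 a.py
```

```text
[-3.54777106e-05 -4.11948239e-05 -4.26469364e-05]
35 pre 24
   0.39 1 [ 0.3   0.57 -0.75  2.17  1.71  0.65 -0.45]
   0.39 1 [ 0.28  0.57 -0.72  2.17  1.72  0.63 -0.46]
   0.38 1 [ 0.1   0.52 -0.44  2.18  1.78  0.48 -0.54]
   0.38 1 [ 0.07  0.51 -0.38  2.18  1.79  0.45 -0.56]
   0.33 1 [-0.03  0.5  -0.24  2.19  1.85  0.37 -0.63]
35 shut 31
   0.48 1 [ 0.42  0.9  -0.98  2.08  1.89  0.93 -0.44]
   0.48 1 [ 0.38  0.86 -0.88  2.08  1.91  0.85 -0.48]
   0.48 1 [ 0.38  0.86 -0.88  2.08  1.91  0.85 -0.48]
   0.48 1 [ 0.31  0.82 -0.75  2.08  1.94  0.75 -0.54]
   0.47 1 [ 0.2   0.77 -0.56  2.09  2.    0.62 -0.65]
35 open 31
   0.2 0 [ 0.35  1.18 -1.21  2.36  2.04  1.43  2.38]
   0.19 1 [ 0.21  1.02 -0.88  2.37  2.14  1.16 -0.96]
   0.19 1 [ 0.18  1.   -0.82  2.37  2.16  1.12 -0.99]
   0.18 1 [ 0.09  0.94 -0.65  2.38  2.23  1.01 -1.1 ]
   0.18 1 [ 0.09  0.94 -0.65  2.38  2.24  1.01 -1.11]
45 pre 24
   0.2 0 [ 0.32  0.69 -0.93  2.36  2.05  1.02  2.31]
   0.2 0 [ 0.46  0.83 -1.25  2.35  1.95  1.26  2.46]
   0.2 1 [ 0.24  0.64 -0.79  2.36  2.1   0.93 -0.9 ]
   0.19 0 [ 0.19  0.62 -0.69  2.37  2.14  0.88  2.19]
   0.19 0 [ 0.08  0.59 -0.51  2.37  2.22  0.79  2.09]
45 shut 29
   0.35 1 [ 0.37  0.93 -0.92  2.21  2.19  1.09 -0.73]
   0.35 1 [ 0.36  0.93 -0.91  2.21  2.19  1.09 -0.74]
   0.35 1 [ 0.35  0.91 -0.88  2.21  2.2   1.06 -0.76]
   0.34 1 [ 0.16  0.82 -0.54  2.22  2.33  0.87 -1.  ]
   0.33 1 [-0.    0.78 -0.27  2.23  2.48  0.75 -1.22]
45 open 26
   0.08 0 [ 0.17  1.16 -0.94  2.48  2.25  1.54  2.05]
   0.08 0 [ 0.13  1.13 -0.87  2.48  2.27  1.49  2.  ]
   0.07 1 [ 0.05  1.07 -0.71  2.49  2.33  1.4  -1.25]
   0.07 1 [-0.01  1.04 -0.59  2.49  2.37  1.33 -1.33]
   0.07 1 [-0.03  1.04 -0.56  2.49  2.39  1.32 -1.36]
real	0m9.110s
user	0m9.608s
sys	0m0.040s
```

```bash
cat >> kin.py <<'E'
def jac(q,h=1e-6):
    p,B=fk(q);J=np.zeros((6,7))
    for i in range(7):
        d=np.array(q,float);d[i]+=h;a,C=fk(d); J[:3,i]=(a-p)/h;J[3:,i]=(C*B.inv()).as_rotvec()/h
    return J
def track(q,p,T,n=20,lam=1e-3,null=None,kn=0):
    "min-norm differential IK along straight pose path"
    q=np.array(q,float);p0,T0=fk(q);w=(T0.inv()*T).as_rotvec()
    for k in range(1,n+1):
        pk=p0+(p-p0)*k/n;Tk=T0*R.from_rotvec(w*k/n);a,B=fk(q)
        e=np.r_[pk-a,(Tk*B.inv()).as_rotvec()];J=jac(q);free=np.ones(7,bool)
        for _ in range(4):
            Jf=J*free; Jp=Jf.T@np.linalg.inv(Jf@Jf.T+lam**2*np.eye(6)); dq=Jp@e
            if null is not None: dq+=(np.eye(7)-Jp@Jf)@(kn*(null-q))*free
            bad=((q+dq<LO+.001)|(q+dq>HI-.001))&free
            if not bad.any(): break
            free&=~bad
        q=np.clip(q+dq,LO,HI)
    return q
E
cat > t.py <<'E'
from kin import *
import json
D=json.load(open("D.json"));qs=[np.array(d[0]) for d in D]
for i in (3,4):
    for lab,kw in dict(minnorm={},toStart=dict(null=qs[0],kn=.05),mid=dict(null=(LO+HI)/2,kn=.05)).items():
        print(i,lab,(track(qs[i-1],*fk(qs[i]),**kw)-qs[i]).round(3))
q=qs[0]
E
python3 t.py; python3 -c "
from kin import *
import json
q=[np.array(d[0]) for d in json.load(open('D.json'))]
P=[([.3156,-.4216,.247],[.988,.105,.114,.01]),([.4216,-.2569,.2604],[.972,.018,.233,.025]),([.5199,-.1372,.3463],[.952,-.057,.299,.029]),([.5983,.0155,.3859],[.925,-.109,.36,.055])]
x=q[0]
for p,e in P: x=track(x,np.array(p),R.from_quat(e)); print(x.round(3))
print(q[1].round(3))"
```

```text
3 minnorm [ 0.011 -0.024 -0.043 -0.     0.045 -0.027 -0.048]
3 toStart [ 0.107 -0.132 -0.287 -0.003  0.321 -0.136 -0.339]
3 mid [ 0.182 -0.176 -0.43  -0.006  0.484 -0.169 -0.509]
4 minnorm [-0.     0.001  0.001 -0.    -0.001  0.001  0.001]
4 toStart [ 0.227 -0.184 -0.5   -0.008  0.328 -0.167 -0.403]
4 mid [ 0.236 -0.187 -0.516 -0.009  0.337 -0.169 -0.415]
[ 1.163  0.522 -0.315  1.967 -0.051  0.533 -0.419]
[ 0.934  0.419 -0.468  2.281 -0.307  0.058 -0.689]
[ 0.133  0.26   0.063  2.249 -0.995  0.041 -0.518]
[-0.929  0.417  0.921  2.157 -0.995  0.041 -0.996]
[-0.93   0.419  0.924  2.156 -0.999  0.044 -0.992]
```

```bash
cat > pl.py <<'E'
from kin import *
rng=np.random.default_rng(1)
q0=r.get_state()["q"]; SL=40; a=np.radians(SL); z=np.array([np.sin(a),0,-np.cos(a)])
qb=None
for k in range(40):
    q,e=ik(rng.uniform(LO,HI),*tgt(tab(0,5)-100*z,SL,1),)
    m=np.min(np.minimum(q-LO,HI-q))
    if e<1e-4 and (qb is None or m>mb): qb,mb=q,m
print("target",qb.round(2),mb)
def run(ws,n=8):
    q=np.array(q0);path=[q];ref=np.array(q0)
    for w in ws:
        for k in range(1,n+1):
            q=track(q,*fk(ref+(w-ref)*k/n),n=4); path.append(q)
        ref=w
    return path
def show(path):
    for q in path:
        p,B=fk(q); print(q.round(2),"grasp",w2b(p-.019*B.as_matrix()[:,2]).round(),"z",Rz.inv().apply(B.as_matrix()[:,2]).round(2))
pa=run([qb]); show(pa)
q=track(pa[-1],*tgt(tab(0,5),SL,1)); print(q.round(2))
for qq in np.linspace(0,.9,4): q=track(q,*tgt(tab(qq,5),SL,1)); print(q.round(2),np.linalg.norm(err(q,*tgt(tab(qq,5),SL,1))))
q=track(q,*tgt(tab(.9,34),SL,1)); print(q.round(2))
E
python3 pl.py
```

```text
target [ 0.42  0.72 -1.05  2.25  1.88  0.97 -0.6 ] 0.30584764479684434
[-0.79  0.63  1.17  1.97 -0.7   1.02 -1.09] grasp [-219.  -30.  329.] z [ 0.  0. -1.]
[-0.7   0.72  1.07  2.   -0.49  1.07 -0.87] grasp [-280.  -82.  286.] z [-0.25 -0.17 -0.95]
[-0.65  0.79  0.97  2.04 -0.28  1.04 -0.64] grasp [-315. -135.  266.] z [-0.38 -0.35 -0.85]
[-0.61  0.82  0.88  2.08 -0.07  0.93 -0.41] grasp [-318. -180.  255.] z [-0.38 -0.52 -0.77]
[-0.59  0.84  0.8   2.13  0.12  0.76 -0.21] grasp [-292. -208.  239.] z [-0.26 -0.63 -0.73]
[-0.59  0.83  0.73  2.17  0.3   0.53 -0.03] grasp [-244. -206.  220.] z [-0.05 -0.64 -0.77]
[-0.6   0.8   0.71  2.22  0.49  0.26  0.1 ] grasp [-188. -170.  207.] z [ 0.2  -0.53 -0.82]
[-0.52  0.68  0.51  2.26  1.95  0.16 -1.07] grasp [-132. -101.  218.] z [ 0.45 -0.31 -0.84]
[-0.22  0.53 -0.    2.29  2.42  0.43 -1.25] grasp [-96. -14. 271.] z [ 0.65  0.   -0.76]
[-0.11  0.74 -0.07  2.17  2.53  0.51 -1.3 ]
[-0.11  0.74 -0.07  2.17  2.53  0.51 -1.3 ] 1.3545955659285388e-10
[-0.11  0.76 -0.13  2.29  2.56  0.66 -1.37] 3.83696187092882e-05
[-0.12  0.83 -0.19  2.41  2.58  0.84 -1.46] 4.630041324216861e-05
[-0.13  0.95 -0.23  2.49  2.6   1.03 -1.54] 3.883910096520273e-05
[-0.2   0.94 -0.23  2.45  2.54  0.99 -1.54]
```

```bash
cat > wp.py <<'E'
from kin import *
import json,sys
q0=np.array([-.786,.633,1.174,1.966,-.7,1.021,-1.092]); qb=np.array([.42,.72,-1.05,2.25,1.88,.97,-.6])
off=np.array([[0,0,0],[0,0,0],[0,0,20],[0,0,40],[-10,0,60],[-20,0,60],[-25,0,50],[-10,0,10]])/1000
W=[]
for k in range(1,9):
    p,T=fk(q0+(qb-q0)*k/8); W.append((p+Rz.apply(off[k-1]),T))
if __name__=="__main__":
    s=r.get_state();q=s["q"];Rt=R.from_quat(s["eef_rot"]);state();print(q.round(2))
    i=int(sys.argv[1])
    for j in range(i,8): q=track(q,*W[j],n=10); print(j,q.round(2),end=' ')
    print()
    for j in (i,i+1):
        if j<8: print(j,(Rt.inv().apply(W[j][0]-s["tool_pos"])/.15).round(3).tolist(),((Rt.inv()*W[j][1]).as_rotvec()/np.pi).round(3).tolist())
E
python3 wp.py 0
```

```text
t3.92 grasp bin [-219.2  -29.8  329.1] slant 0.2 | as tab: q 0.449 rad 363 | F(bin) [ 0.4 -0.4 -0.2] open 0.596
[-0.79  0.63  1.17  1.97 -0.7   1.02 -1.09]
0 [-0.7   0.72  1.07  2.   -0.49  1.07 -0.87] 1 [-0.65  0.79  0.97  2.04 -0.28  1.03 -0.64] 2 [-0.63  0.79  0.9   2.07 -0.05  0.97 -0.41] 3 [-0.62  0.76  0.83  2.1   0.15  0.85 -0.2 ] 4 [-0.63  0.69  0.77  2.15  0.34  0.68 -0.02] 5 [-0.64  0.64  0.71  2.21  0.52  0.41  0.11] 6 [-0.7   0.61  0.77  2.27  0.71  0.06  0.19] 7 [-0.2   0.51 -0.05  2.29  2.34  0.43 -1.17] 
0 [-0.435, 0.371, 0.286] [-0.044, -0.09, -0.099]
1 [-0.684, 0.75, 0.399] [-0.073, -0.165, -0.213]
```

>>> play_rows([
  {"delta_rot":[-0.044,-0.09,-0.1],"travel":[-0.435,0.37,0.285],"gripper":0.2},
  {"delta_rot":[-0.044,-0.09,-0.1],"travel":[-0.435,0.37,0.285],"gripper":0.2},
  {"delta_rot":[-0.044,-0.09,-0.1],"travel":[-0.435,0.37,0.285],"gripper":0.2},
  {"delta_rot":[-0.073,-0.165,-0.213],"travel":[-0.685,0.75,0.4],"gripper":0.2},
  {"delta_rot":[-0.073,-0.165,-0.213],"travel":[-0.685,0.75,0.4],"gripper":0.2},
  {"delta_rot":[-0.073,-0.165,-0.213],"travel":[-0.685,0.75,0.4],"gripper":0.2},
])

```text
clock: 4.68
tool_pos: [0.3397, -0.0732, 0.249]
eef_rot: [0.938, 0.217, -0.259, 0.079]
contact_force: [0.5, -0.2, 0.7]
opening: 0.601
```

```bash
python3 wp.py 2
```

```text
t4.67 grasp bin [-316.  -131.3  265.2] slant -24.1 | as tab: q 0.752 rad 388 | F(bin) [ 0.6 -0.1  0.7] open 0.601
[-0.66  0.79  0.98  2.05 -0.28  1.03 -0.63]
2 [-0.63  0.79  0.91  2.07 -0.05  0.97 -0.41] 3 [-0.62  0.76  0.84  2.1   0.15  0.85 -0.19] 4 [-0.63  0.7   0.77  2.15  0.34  0.67 -0.01] 5 [-0.65  0.64  0.72  2.21  0.51  0.41  0.12] 6 [-0.71  0.62  0.77  2.27  0.7   0.06  0.2 ] 7 [-0.2   0.51 -0.05  2.29  2.34  0.43 -1.17] 
2 [-0.228, 0.256, 0.068] [-0.033, -0.049, -0.123]
3 [-0.219, 0.532, 0.032] [-0.074, -0.075, -0.253]
```

>>> play_rows([
  {"delta_rot":[-0.033,-0.049,-0.123],"travel":[-0.23,0.255,0.07],"gripper":0.2},
  {"delta_rot":[-0.033,-0.049,-0.123],"travel":[-0.23,0.255,0.07],"gripper":0.2},
  {"delta_rot":[-0.033,-0.049,-0.123],"travel":[-0.23,0.255,0.07],"gripper":0.2},
  {"delta_rot":[-0.074,-0.075,-0.253],"travel":[-0.22,0.53,0.03],"gripper":0.2},
  {"delta_rot":[-0.074,-0.075,-0.253],"travel":[-0.22,0.53,0.03],"gripper":0.2},
  {"delta_rot":[-0.074,-0.075,-0.253],"travel":[-0.22,0.53,0.03],"gripper":0.2},
])

```text
clock: 5.42
tool_pos: [0.3458, -0.1575, 0.2654]
eef_rot: [0.731, 0.578, -0.349, 0.101]
contact_force: [-0.7, 0.4, -0.4]
opening: 0.605
```

```bash
python3 wp.py 4
python3 - <<'E'
from wp import *
q=r.get_state()["q"]
for o4 in ([-10,0,60],[0,0,20]):
  for o5 in ([-20,0,60],[0,0,10],[-60,0,20]):
    for o6 in ([-25,0,50],[-20,0,10],[-60,0,20]):
      x=q;out=[]
      for j,o in ((4,o4),(5,o5),(6,o6),(7,[-10,0,10])):
        p=W[j][0]-Rz.apply(off[j])+Rz.apply(np.array(o)/1000); x=track(x,p,W[j][1],n=20); out.append(x[[4,5]].round(2).tolist())
      print(o4,o5,o6,out,x.round(2)[:4])
E
```

```text
t5.42 grasp bin [-293.4 -206.9  279.4] slant -19.3 | as tab: q 0.686 rad 379 | F(bin) [-0.7  0.3 -0.4] open 0.605
[-0.62  0.76  0.84  2.1   0.15  0.85 -0.19]
4 [-0.63  0.7   0.77  2.15  0.34  0.67 -0.01] 5 [-0.65  0.64  0.72  2.21  0.51  0.41  0.12] 6 [-0.71  0.62  0.77  2.27  0.7   0.06  0.2 ] 7 [-0.2   0.51 -0.05  2.29  2.34  0.43 -1.17] 
4 [-0.014, 0.282, -0.08] [-0.066, -0.016, -0.12]
5 [0.216, 0.614, -0.262] [-0.153, -0.026, -0.225]
[-10, 0, 60] [-20, 0, 60] [-25, 0, 50] [[0.34, 0.67], [0.51, 0.41], [0.7, 0.06], [2.36, 0.42]] [-0.22  0.51 -0.02  2.29]
[-10, 0, 60] [-20, 0, 60] [-20, 0, 10] [[0.34, 0.67], [0.51, 0.41], [1.85, 0.2], [2.37, 0.42]] [-0.23  0.51 -0.    2.3 ]
[-10, 0, 60] [-20, 0, 60] [-60, 0, 20] [[0.34, 0.67], [0.51, 0.41], [1.97, 0.23], [2.44, 0.4]] [-0.27  0.51  0.06  2.3 ]
[-10, 0, 60] [0, 0, 10] [-25, 0, 50] [[0.34, 0.67], [0.5, 0.29], [0.69, 0.06], [2.36, 0.42]] [-0.22  0.51 -0.02  2.29]
[-10, 0, 60] [0, 0, 10] [-20, 0, 10] [[0.34, 0.67], [0.5, 0.29], [1.86, 0.19], [2.38, 0.41]] [-0.23  0.51  0.    2.3 ]
[-10, 0, 60] [0, 0, 10] [-60, 0, 20] [[0.34, 0.67], [0.5,
[... 787 characters left out ...]
, 20] [0, 0, 10] [-25, 0, 50] [[0.31, 0.58], [0.5, 0.29], [0.68, 0.05], [2.36, 0.42]] [-0.22  0.51 -0.02  2.29]
[0, 0, 20] [0, 0, 10] [-20, 0, 10] [[0.31, 0.58], [0.5, 0.29], [1.87, 0.19], [2.38, 0.41]] [-0.23  0.51  0.    2.3 ]
[0, 0, 20] [0, 0, 10] [-60, 0, 20] [[0.31, 0.58], [0.5, 0.29], [1.87, 0.27], [2.39, 0.41]] [-0.24  0.51  0.01  2.3 ]
[0, 0, 20] [-60, 0, 20] [-25, 0, 50] [[0.31, 0.58], [0.53, 0.2], [0.7, 0.06], [2.36, 0.42]] [-0.22  0.51 -0.02  2.29]
[0, 0, 20] [-60, 0, 20] [-20, 0, 10] [[0.31, 0.58], [0.53, 0.2], [1.83, 0.21], [2.36, 0.42]] [-0.22  0.51 -0.01  2.29]
[0, 0, 20] [-60, 0, 20] [-60, 0, 20] [[0.31, 0.58], [0.53, 0.2], [1.92, 0.25], [2.41, 0.4]] [-0.25  0.51  0.04  2.3 ]
```

>>> play_rows([
  {"delta_rot":[-0.066,-0.016,-0.12],"travel":[-0.015,0.28,-0.08],"gripper":0.2},
  {"delta_rot":[-0.066,-0.016,-0.12],"travel":[-0.015,0.28,-0.08],"gripper":0.2},
  {"delta_rot":[-0.066,-0.016,-0.12],"travel":[-0.015,0.28,-0.08],"gripper":0.2},
  {"delta_rot":[-0.153,-0.026,-0.225],"travel":[0.215,0.615,-0.26],"gripper":0.2},
  {"delta_rot":[-0.153,-0.026,-0.225],"travel":[0.215,0.615,-0.26],"gripper":0.2},
  {"delta_rot":[-0.153,-0.026,-0.225],"travel":[0.215,0.615,-0.26],"gripper":0.2},
])

```text
clock: 6.18
tool_pos: [0.4471, -0.1409, 0.2505]
eef_rot: [0.43, 0.853, -0.247, 0.165]
contact_force: [-1.1, 0.5, 0.2]
opening: 0.595
```

```bash
sed -i 's/\[-25,0,50\]/[-60,0,20]/' wp.py; python3 wp.py 6
```

```text
t6.17 grasp bin [-207.  -169.6  266.1] slant 13.3 | as tab: q 0.541 rad 307 | F(bin) [-1.2  0.2  0.2] open 0.595
[-0.64  0.64  0.72  2.22  0.51  0.41  0.13]
6 [-0.67  0.63  0.64  2.39  2.27  0.15 -1.44] 7 [-0.36  0.52  0.2   2.3   2.61  0.36 -1.46] 
6 [0.257, 0.481, -0.081] [-0.104, -0.031, -0.086]
7 [-0.004, 1.24, -0.533] [-0.216, -0.082, -0.152]
```

>>> play_rows([
  {"delta_rot":[-0.104,-0.031,-0.086],"travel":[0.257,0.48,-0.08],"gripper":0.2},
  {"delta_rot":[-0.104,-0.031,-0.086],"travel":[0.257,0.48,-0.08],"gripper":0.2},
  {"delta_rot":[-0.104,-0.031,-0.086],"travel":[0.257,0.48,-0.08],"gripper":0.2},
  {"delta_rot":[-0.104,-0.031,-0.086],"travel":[0.257,0.48,-0.08],"gripper":0.2},
  {"delta_rot":[-0.104,-0.031,-0.086],"travel":[0.257,0.48,-0.08],"gripper":0.2},
  {"delta_rot":[-0.104,-0.031,-0.086],"travel":[0.257,0.48,-0.08],"gripper":0.2},
  {"delta_rot":[-0.104,-0.031,-0.086],"travel":[0.257,0.48,-0.08],"gripper":0.2},
])

```text
clock: 7.05
tool_pos: [0.4835, -0.073, 0.2213]
eef_rot: [0.268, 0.922, -0.146, 0.239]
contact_force: [0.4, 0.3, 0.5]
opening: 0.599
```

```bash
python3 wp.py 6
```

```text
t7.05 grasp bin [-191.6  -99.5  237.3] slant 27.7 | as tab: q 0.571 rad 275 | F(bin) [0.3 0.4 0.5] open 0.599
[-0.51  0.57  0.37  2.39  1.83  0.3  -1.01]
6 [-0.51  0.57  0.37  2.39  1.82  0.3  -1.01] 7 [-0.22  0.51 -0.01  2.3   2.36  0.42 -1.2 ] 
6 [0.005, 0.002, -0.004] [-0.0, 0.001, -0.001]
7 [-0.493, 0.759, -0.167] [-0.108, -0.054, -0.07]
```

```bash
cat >> kin.py <<'E'
def go(g,sl,chk=(),lim=1):
    s,Rt=state(); p,T=tgt(g,sl,1); d=Rt.inv().apply(p-s["tool_pos"])/.15; w=(Rt.inv()*T).as_rotvec()/np.pi
    q=track(s["q"],p,T); print("travel",d.round(3).tolist(),"rot",w.round(3).tolist(),"q",q.round(2),"e",err(q,p,T).__abs__().max().round(4))
    for g,sl in chk: q=track(q,*tgt(g,sl,1)); print("  then",q.round(2),abs(err(q,*tgt(g,sl,1))).max().round(4))
def back(g,sl,d): a=np.radians(sl); return np.array(g)-d*np.array([np.sin(a),0,-np.cos(a)])
E
python3 -c "
from kin import *
for sl in (42,46): go(back(tab(0,4),sl,90),sl,[(tab(0,4),sl),(tab(.45,4),sl-3),(tab(.9,4),36),(tab(.9,33),36)])"
```

```text
t7.05 grasp bin [-191.6  -99.5  237.3] slant 27.7 | as tab: q 0.571 rad 275 | F(bin) [0.3 0.4 0.5] open 0.599
travel [-0.507, 0.781, -0.003] rot [-0.108, -0.065, -0.07] q [-0.17  0.57 -0.07  2.31  2.45  0.53 -1.28] e 0.0002
  then [-0.09  0.75 -0.11  2.2   2.55  0.59 -1.31] 0.0
  then [-0.1   0.78 -0.17  2.34  2.56  0.71 -1.39] 0.0
  then [-0.11  0.9  -0.22  2.44  2.59  0.87 -1.48] 0.0
  then [-0.18  0.89 -0.22  2.41  2.52  0.84 -1.48] 0.0
t7.05 grasp bin [-191.6  -99.5  237.3] slant 27.7 | as tab: q 0.571 rad 275 | F(bin) [0.3 0.4 0.5] open 0.599
travel [-0.476, 0.776, 0.006] rot [-0.11, -0.087, -0.066] q [-0.18  0.61 -0.09  2.38  2.53  0.7  -1.39] e 0.0003
  then [-0.11  0.78 -0.1   2.24  2.61  0.73 -1.4 ] 0.0
  then [-0.13  0.82 -0.15  2.39  2.61  0.86 -1.47] 0.0001
  then [-0.13  0.9  -0.19  2.44  2.61  0.86 -1.51] 0.0
  then [-0.2   0.89 -0.19  2.41  2.54  0.83 -1.51] 0.0
```

Use slant 45-ish.

>>> play_rows([
  {"delta_rot":[-0.11,-0.087,-0.066],"travel":[-0.476,0.776,0.006],"gripper":0.2},
  {"delta_rot":[-0.11,-0.087,-0.066],"travel":[-0.476,0.776,0.006],"gripper":0.2},
  {"delta_rot":[-0.11,-0.087,-0.066],"travel":[-0.476,0.776,0.006],"gripper":0.2},
  {"delta_rot":[-0.11,-0.087,-0.066],"travel":[-0.476,0.776,0.006],"gripper":0.2},
  {"delta_rot":[-0.11,-0.087,-0.066],"travel":[-0.476,0.776,0.006],"gripper":0.2},
])

```text
clock: 7.68
tool_pos: [0.6021, -0.0088, 0.2404]
eef_rot: [0.104, 0.915, -0.046, 0.386]
contact_force: [0.2, 0.5, -0.4]
opening: 0.599
```

```bash
python3 -c "
from kin import *
go(back(tab(0,4),46,90),46); go(tab(0,4),46)
s=viewer.snapshot('scene'); c=s['color'][110:310,200:440]; cv2.imwrite('pics/a.png',cv2.resize(c,None,fx=3,fy=3)[...,::-1])"
```

```text
t7.67 grasp bin [-95.9 -16.  253.6] slant 45.8 | as tab: q 0.222 rad 234 | F(bin) [ 0.1  0.5 -0.4] open 0.599
travel [-0.006, -0.0, -0.002] rot [-0.001, -0.001, 0.001] q [-0.18  0.61 -0.09  2.38  2.53  0.7  -1.39] e 0.0
t7.67 grasp bin [-95.9 -16.  253.6] slant 45.8 | as tab: q 0.222 rad 234 | F(bin) [ 0.1  0.5 -0.4] open 0.599
travel [-0.008, 0.002, 0.598] rot [-0.001, -0.001, 0.001] q [-0.11  0.78 -0.1   2.24  2.61  0.73 -1.4 ] e 0.0
```

View pics/a.png

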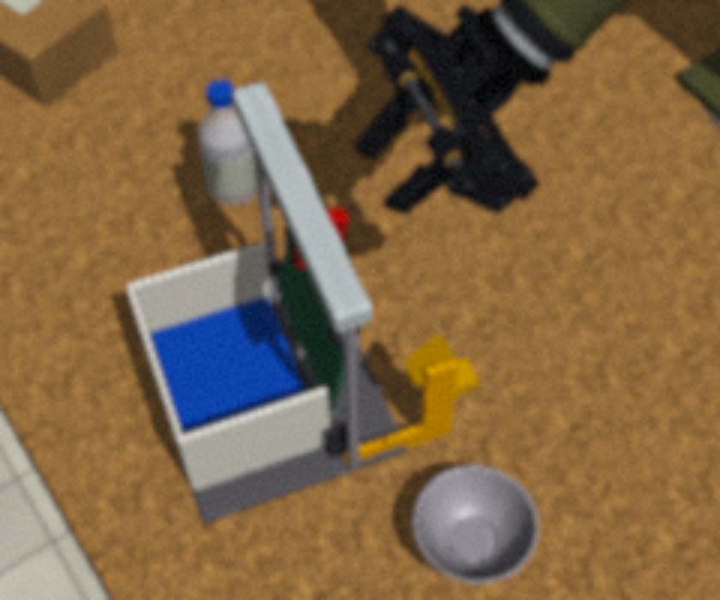

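Hand is slanted in front of the lamp bar with open fingers (360-420,140-200), tab at (338,220), bottle and bowl untouched. Going in and gripping.

>>> play_rows([
  {"delta_rot":[0,0,0],"travel":[0,0,0.25],"gripper":0.2},
  {"delta_rot":[0,0,0],"travel":[-0.005,0,0.45],"gripper":0.2},
  {"delta_rot":[0,0,0],"travel":[-0.008,0,0.6],"gripper":0.2},
  {"delta_rot":[0,0,0],"travel":[-0.008,0,0.6],"gripper":0.2},
  {"delta_rot":[0,0,0],"travel":[-0.008,0,0.6],"gripper":0.2},
])

```text
clock: 8.35
tool_pos: [0.6655, -0.022, 0.1794]
eef_rot: [0.103, 0.915, -0.044, 0.387]
contact_force: [-0.0, 0.5, 0.6]
opening: 0.602
```

```bash
python3 -c "
from kin import *
go(tab(0,4),46)
for n in ('top','scene'):
    s=viewer.snapshot(n);v,u=np.mgrid[0:400,0:640];B=w2b(px2w(s,u,v).reshape(-1,3)).reshape(400,640,3);c=s['color'].astype(int)
    m=(c[...,0]>130)&(c[...,1]<60)&(c[...,2]<60)&(abs(B[...,0])<200)&(abs(B[...,1])<100)&(B[...,2]>100); print(n,m.sum(),np.percentile(B[m],[3,50,97],axis=0).round().tolist() if m.any() else '')
cv2.imwrite('pics/b.png',cv2.resize(s['color'][110:310,200:440],None,fx=3,fy=3)[...,::-1])"
```

```text
t8.35 grasp bin [-31.1 -14.5 192.6] slant 45.9 | as tab: q 0.001 rad 156 | F(bin) [-0.1  0.4  0.6] open 0.602
travel [0.002, -0.01, 0.005] rot [0.0, -0.001, 0.001] q [-0.11  0.78 -0.1   2.24  2.61  0.73 -1.4 ] e 0.0
top 85 [[-46.0, -22.0, 211.0], [-32.0, -16.0, 216.0], [-17.0, -10.0, 220.0]]
scene 8 [[-46.0, -22.0, 213.0], [-43.0, -17.0, 214.0], [-41.0, -13.0, 217.0]]
```

View pics/b.png

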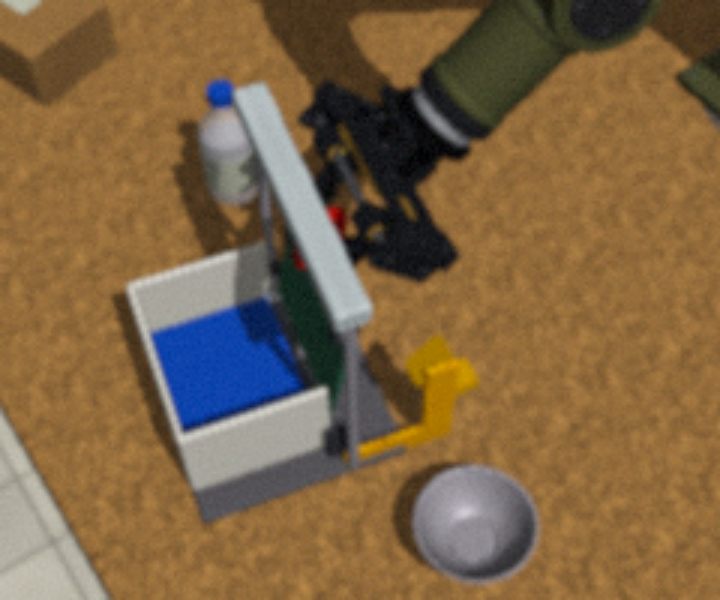

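The fingers straddle the red tab (338,218), clear of the lamp bar. Closing.

>>> play_rows([
  {"delta_rot":[0,0,0],"travel":[0,-0.01,0],"gripper":-1},
  {"delta_rot":[0,0,0],"travel":[0,-0.01,0],"gripper":-1},
  {"delta_rot":[0,0,0],"travel":[0,-0.01,0],"gripper":-1},
  {"delta_rot":[0,0,0],"travel":[0,-0.01,0],"gripper":-1},
  {"delta_rot":[0,0,0],"travel":[0,-0.01,0],"gripper":-1},
  {"delta_rot":[0,0,0],"travel":[0,-0.01,0],"gripper":-1},
], force=45)

```text
clock: 9.2
tool_pos: [0.6657, -0.024, 0.1789]
eef_rot: [0.103, 0.915, -0.044, 0.387]
contact_force: [-1.1, -0.3, 1.6]
opening: 0.178
```

```bash
cat > arc.py <<'E'
from kin import *
import sys
# rows along the door arc from present pose
q1,q2,b,sl2,n=map(float,sys.argv[1:6]); s,Rt=state(); z=Rz.inv().apply(Rt.as_matrix()[:,2]); sl1=np.degrees(np.arctan2(z[0],-z[2])); n=int(n)
g=w2b(s["tool_pos"]-.019*Rt.as_matrix()[:,2]); rad=np.hypot(g[0],g[2]-40)
for k in range(1,n+1):
    f=k/n; p,T=tgt(tab(q1+(q2-q1)*f,b,rad),sl1+(sl2-sl1)*f,1)
    print("t",(Rt.inv().apply(p-s["tool_pos"])/.15).round(3).tolist(),"r",((Rt.inv()*T).as_rotvec()/np.pi).round(3).tolist())
E
python3 arc.py 0 .45 4.5 42 8
```

```text
t9.20 grasp bin [-30.4 -16.4 192.2] slant 45.9 | as tab: q -0.003 rad 155 | F(bin) [-1.  -0.6  1.6] open 0.178
t [0.052, 0.006, -0.033] r [0.0, 0.003, 0.001]
t [0.104, 0.007, -0.062] r [0.0, 0.005, 0.001]
t [0.157, 0.007, -0.088] r [0.0, 0.008, 0.001]
t [0.212, 0.007, -0.111] r [0.0, 0.011, 0.001]
t [0.267, 0.007, -0.13] r [0.0, 0.013, 0.001]
t [0.324, 0.007, -0.147] r [0.0, 0.016, 0.001]
t [0.382, 0.007, -0.161] r [0.0, 0.019, 0.001]
t [0.44, 0.008, -0.171] r [0.0, 0.022, 0.001]
```

>>> play_rows([
  {"delta_rot":[0,0.003,0],"travel":[0.052,0,-0.033],"gripper":-1},
  {"delta_rot":[0,0.005,0],"travel":[0.104,0,-0.062],"gripper":-1},
  {"delta_rot":[0,0.008,0],"travel":[0.157,0,-0.088],"gripper":-1},
  {"delta_rot":[0,0.011,0],"travel":[0.212,0,-0.111],"gripper":-1},
  {"delta_rot":[0,0.013,0],"travel":[0.267,0,-0.13],"gripper":-1},
  {"delta_rot":[0,0.016,0],"travel":[0.324,0,-0.147],"gripper":-1},
  {"delta_rot":[0,0.019,0],"travel":[0.382,0,-0.161],"gripper":-1},
  {"delta_rot":[0,0.022,0],"travel":[0.44,0,-0.171],"gripper":-1},
])

```text
clock: 10.2
tool_pos: [0.6098, -0.011, 0.1544]
eef_rot: [0.106, 0.924, -0.041, 0.364]
contact_force: [7.0, -1.9, 10.1]
opening: 0.174
```

```bash
python3 arc.py .45 .89 3.5 37 8
```

```text
t10.20 grasp bin [-87.1 -16.4 168.3] slant 43.0 | as tab: q 0.397 rad 155 | F(bin) [ 7.3 -0.3 10.1] open 0.174
t [0.113, -0.001, -0.011] r [0.0, 0.004, -0.0]
t [0.171, -0.001, -0.012] r [0.0, 0.008, -0.0]
t [0.23, -0.001, -0.01] r [0.0, 0.012, -0.0]
t [0.288, -0.001, -0.005] r [0.0, 0.017, -0.0]
t [0.346, -0.001, 0.003] r [0.0, 0.021, -0.0]
t [0.403, -0.001, 0.015] r [0.0, 0.025, -0.0]
t [0.46, -0.001, 0.029] r [0.0, 0.029, -0.0]
t [0.516, -0.001, 0.046] r [0.0, 0.033, -0.0]
```

>>> play_rows([
  {"delta_rot":[0,0.004,0],"travel":[0.08,0,-0.008],"gripper":-1},
  {"delta_rot":[0,0.008,0],"travel":[0.15,0,-0.011],"gripper":-1},
  {"delta_rot":[0,0.012,0],"travel":[0.22,0,-0.01],"gripper":-1},
  {"delta_rot":[0,0.017,0],"travel":[0.28,0,-0.005],"gripper":-1},
  {"delta_rot":[0,0.021,0],"travel":[0.346,0,0.003],"gripper":-1},
  {"delta_rot":[0,0.025,0],"travel":[0.403,0,0.015],"gripper":-1},
  {"delta_rot":[0,0.029,0],"travel":[0.46,0,0.029],"gripper":-1},
  {"delta_rot":[0,0.033,0],"travel":[0.51,0,0.046],"gripper":-1},
  {"delta_rot":[0,0.033,0],"travel":[0.51,0,0.046],"gripper":-1},
])

```text
clock: 11.32
tool_pos: [0.5589, 0.0009, 0.0972]
eef_rot: [0.108, 0.942, -0.036, 0.315]
contact_force: [6.8, -1.5, 9.9]
opening: 0.176
```

```bash
cat > see.py <<'E'
from kin import *
import sys
state()
for n in ('top','scene'):
    s=viewer.snapshot(n);v,u=np.mgrid[0:400,0:640];B=w2b(px2w(s,u,v).reshape(-1,3)).reshape(400,640,3);c=s['color'].astype(int)
    m=(c[...,0]>130)&(c[...,1]<60)&(c[...,2]<60)&(abs(B[...,0])<250)&(abs(B[...,1])<100)&(B[...,2]>60)
    if m.any(): x=B[m]; print(n,m.sum(),np.percentile(x,[3,50,97],axis=0).round().tolist(),'lean q',np.percentile(np.arctan2(-x[:,0],x[:,2]-40)-.2,[10,50,90]).round(2))
    if len(sys.argv)>1: cv2.imwrite(f'pics/{sys.argv[1]}_{n}.png',cv2.resize(s['color'][110:310,200:440],None,fx=3,fy=3)[...,::-1])
E
python3 see.py c; python3 arc.py .9 .88 3.5 37 1
```

```text
t11.32 grasp bin [-138.   -16.4  112.3] slant 37.0 | as tab: q 0.888 rad 156 | F(bin) [7.  0.1 9.9] open 0.176
top 79 [[-136.0, -20.0, 120.0], [-115.0, -15.0, 130.0], [-96.0, -10.0, 144.0]] lean q [0.68 0.71 0.73]
scene 114 [[-135.0, -20.0, 101.0], [-116.0, -11.0, 125.0], [-98.0, -8.0, 141.0]] lean q [0.69 0.72 0.82]
t11.43 grasp bin [-137.9  -16.4  112.4] slant 37.0 | as tab: q 0.887 rad 156 | F(bin) [ 7.3 -0.3  9.7] open 0.175
t [-0.007, -0.001, -0.003] r [0.0, 0.0, -0.0]
```

View pics/c_scene.png

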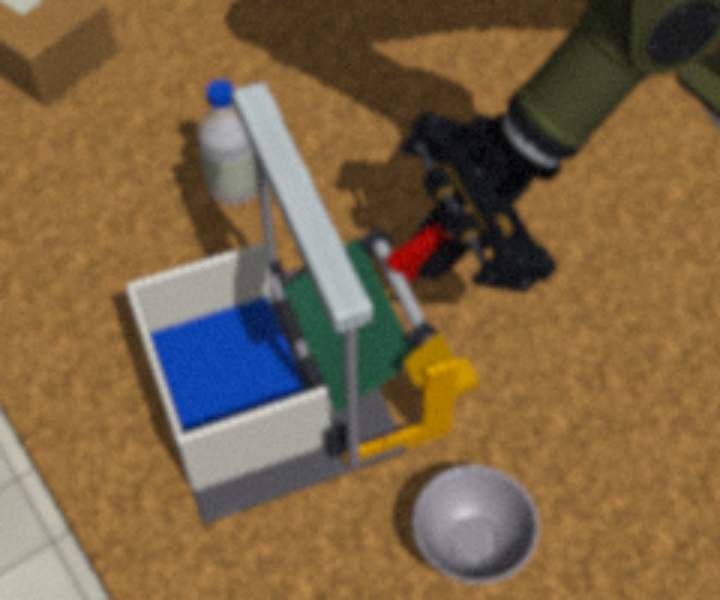

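```bash
cat > door.py <<'E'
from kin import *
def door(n='scene'):
    s=viewer.snapshot(n);v,u=np.mgrid[0:400,0:640];B=w2b(px2w(s,u,v).reshape(-1,3)).reshape(400,640,3);c=s['color'].astype(int)
    m=(c[...,1]>c[...,0]*1.6)&(c[...,1]>c[...,2]*1.15)&(abs(B[...,1])<78)&(B[...,0]<5)&(B[...,0]>-140)&(B[...,2]>35)&(B[...,2]<200)
    m=cv2.erode(m.astype(np.uint8),np.ones((3,3)))>0
    x=B[m]; A=np.c_[x[:,[0,2]]]; t=np.polyfit(x[:,2],x[:,0],1) if 0 else None
    mu=np.median(A,0); _,_,V=np.linalg.svd(A-mu,full_matrices=False); d=V[0]*np.sign(V[0][1]); 
    print(n,m.sum(),"lean q %.3f"%(np.arctan2(-d[0],d[1])-.2), "off hinge line %.1f"%((mu-[0,40])@[d[1],-d[0]]))
if __name__=="__main__": state(); door(); door('top')
E
python3 door.py
```

```text
t11.43 grasp bin [-137.9  -16.4  112.4] slant 37.0 | as tab: q 0.887 rad 156 | F(bin) [ 7.3 -0.3  9.7] open 0.175
scene 486 lean q 0.846 off hinge line 3.8
  return _methods._mean(a, axis=axis, dtype=dtype,
  ret = um.true_divide(
Traceback (most recent call last):
  File "door.py", line 9, in <module>
    if __name__=="__main__": state(); door(); door('top')
                                              ~~~~^^^^^^^
  File "door.py", line 7, in door
    mu=np.median(A,0); _,_,V=np.linalg.svd(A-mu,full_matrices=False); d=V[0]*np.sign(V[0][1]);
                                                                        ~^^^
IndexError: index 0 is out of bounds for axis 0 with size 0
```

>>> play_rows([
  {"delta_rot":[0,0,0],"travel":[0.012,0.03,0.003],"gripper":-1},
  {"delta_rot":[0,0,0],"travel":[0.012,0.06,0.003],"gripper":-1},
  {"delta_rot":[0,0,0],"travel":[0.012,0.09,0.003],"gripper":-1},
  {"delta_rot":[0,0,0],"travel":[0.012,0.12,0.003],"gripper":-1},
  {"delta_rot":[0,0,0],"travel":[0.012,0.15,0.003],"gripper":-1},
  {"delta_rot":[0,0,0],"travel":[0.012,0.18,0.003],"gripper":-1},
  {"delta_rot":[0,0,0],"travel":[0.012,0.2,0.003],"gripper":-1},
  {"delta_rot":[0,0,0],"travel":[0.012,0.2,0.003],"gripper":-1},
])

```text
clock: 12.52
tool_pos: [0.5652, 0.0298, 0.0964]
eef_rot: [0.109, 0.942, -0.036, 0.316]
contact_force: [7.5, -4.0, 10.0]
opening: 0.181
```

```bash
sed -i "s/; door('top')//" door.py; python3 door.py; python3 see.py d
```

```text
t12.53 grasp bin [-138.3   13.2  111.6] slant 37.1 | as tab: q 0.893 rad 156 | F(bin) [ 8.2 -2.2 10. ] open 0.181
scene 491 lean q 0.852 off hinge line 3.7
t12.57 grasp bin [-138.4   13.3  111.6] slant 37.1 | as tab: q 0.894 rad 156 | F(bin) [ 9.1 -0.4 10.3] open 0.184
top 82 [[-137.0, 9.0, 117.0], [-116.0, 14.0, 130.0], [-97.0, 20.0, 143.0]] lean q [0.68 0.71 0.73]
scene 115 [[-135.0, 10.0, 104.0], [-116.0, 19.0, 126.0], [-97.0, 22.0, 140.0]] lean q [0.69 0.73 0.8 ]
```

View pics/d_scene.png

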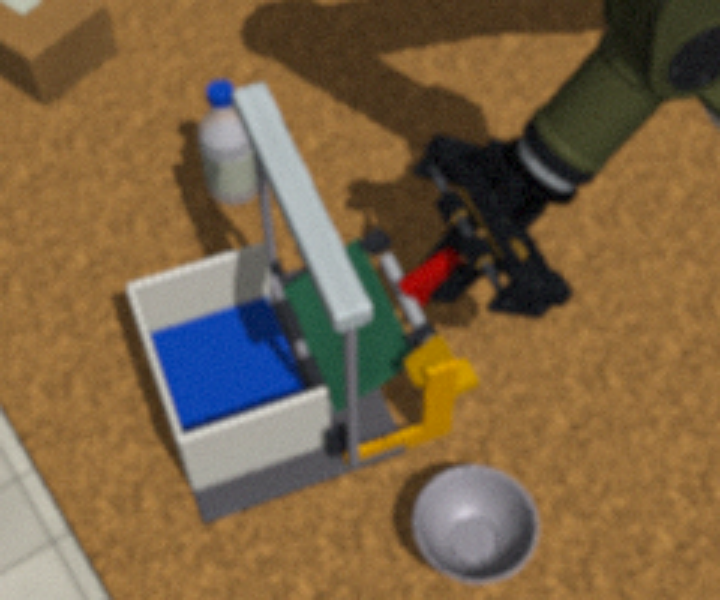

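>>> play_rows([
  {"delta_rot":[0,0,0],"travel":[0,0.02,0],"gripper":-1},
  {"delta_rot":[0,0,0],"travel":[0,0.035,0],"gripper":-1},
  {"delta_rot":[0,0,0],"travel":[0,0.035,0],"gripper":-1},
])

```text
clock: 13.05
tool_pos: [0.5651, 0.0301, 0.0962]
eef_rot: [0.111, 0.941, -0.04, 0.316]
contact_force: [6.6, -12.0, 9.7]
opening: 0.175
```

```bash
python3 door.py; python3 see.py
```

```text
t13.05 grasp bin [-138.5   13.7  111.4] slant 37.1 | as tab: q 0.895 rad 156 | F(bin) [  9.2 -10.2   9.7] open 0.175
scene 483 lean q 0.855 off hinge line 3.6
t13.10 grasp bin [-138.5   13.6  111.4] slant 37.1 | as tab: q 0.895 rad 156 | F(bin) [ 9.8 -9.8  9. ] open 0.178
top 83 [[-136.0, 9.0, 117.0], [-116.0, 14.0, 130.0], [-96.0, 20.0, 141.0]] lean q [0.69 0.71 0.73]
scene 114 [[-134.0, 10.0, 104.0], [-116.0, 19.0, 126.0], [-97.0, 22.0, 140.0]] lean q [0.69 0.73 0.8 ]
```

The bolt is against its stop (10 N reaction, no further travel). Now ease the door back until the bolt carries it.

```bash
python3 arc.py .895 .76 33.5 37 3
```

```text
t13.20 grasp bin [-138.5   13.6  111.4] slant 37.1 | as tab: q 0.895 rad 156 | F(bin) [ 8.6 -9.3  9.8] open 0.179
t [-0.042, 0.0, -0.019] r [-0.003, 0.0, -0.001]
t [-0.086, 0.0, -0.037] r [-0.003, 0.0, -0.001]
t [-0.13, 0.0, -0.052] r [-0.003, 0.001, -0.001]
```

>>> play_rows([
  {"delta_rot":[0,0,0],"travel":[-0.042,-0.01,-0.019],"gripper":-1},
  {"delta_rot":[0,0,0],"travel":[-0.086,-0.02,-0.037],"gripper":-1},
  {"delta_rot":[0,0,0],"travel":[-0.13,-0.025,-0.052],"gripper":-1},
  {"delta_rot":[0,0,0],"travel":[-0.13,-0.025,-0.052],"gripper":-1},
  {"delta_rot":[0,0,0],"travel":[-0.13,-0.025,-0.052],"gripper":-1},
])

```text
clock: 13.82
tool_pos: [0.5724, 0.0281, 0.1104]
eef_rot: [0.109, 0.944, -0.037, 0.31]
contact_force: [10.9, -5.9, -6.8]
opening: 0.179
```

```bash
python3 door.py; python3 see.py
```

```text
t13.82 grasp bin [-130.7   13.3  125.7] slant 36.4 | as tab: q 0.791 rad 156 | F(bin) [11.9 -3.3 -6.8] open 0.179
scene 442 lean q 0.763 off hinge line 5.5
t13.88 grasp bin [-130.8   13.3  125.6] slant 36.4 | as tab: q 0.791 rad 156 | F(bin) [11.  -2.4 -6.8] open 0.174
top 75 [[-127.0, 10.0, 129.0], [-108.0, 14.0, 143.0], [-88.0, 19.0, 159.0]] lean q [0.58 0.61 0.62]
scene 120 [[-127.0, 10.0, 112.0], [-108.0, 19.0, 139.0], [-89.0, 22.0, 158.0]] lean q [0.6  0.62 0.69]
```

The fork now carries the door (force at the tab reversed). Releasing.

>>> play_rows([
  {"delta_rot":[0,0,0],"travel":[0.03,0,0],"gripper":-1},
  {"delta_rot":[0,0,0],"travel":[0.03,0,0],"gripper":0.0},
  {"delta_rot":[0,0,0],"travel":[0.03,0,0],"gripper":0.1},
  {"delta_rot":[0,0,0],"travel":[0.03,0,0],"gripper":0.1},
  {"delta_rot":[0,0,0],"travel":[0.03,0,0],"gripper":0.1},
  {"delta_rot":[0,0,0],"travel":[0.03,0,0],"gripper":0.1},
])

```text
clock: 14.72
tool_pos: [0.5651, 0.0314, 0.1068]
eef_rot: [0.107, 0.945, -0.035, 0.307]
contact_force: [-1.0, -1.0, -0.2]
opening: 0.553
```

```bash
python3 door.py; python3 see.py; python3 -c "
from kin import *
s=r.get_state(); q=s['q']; p,T=fk(q)
for d in (.05,.1,.14): x=track(q,p-T.as_matrix()[:,2]*d,T); print(d,x.round(2),abs(err(x,p-T.as_matrix()[:,2]*d,T)).max().round(4))"
```

```text
t14.72 grasp bin [-138.5   14.8  122.2] slant 36.0 | as tab: q 0.835 rad 161 | F(bin) [-0.8 -1.2 -0.2] open 0.553
scene 463 lean q 0.748 off hinge line 4.0
t14.78 grasp bin [-138.5   14.8  122.2] slant 36.0 | as tab: q 0.835 rad 161 | F(bin) [-0.7 -0.6 -1. ] open 0.550
top 102 [[-139.0, 9.0, 128.0], [-115.0, 14.0, 149.0], [-88.0, 20.0, 160.0]] lean q [0.59 0.62 0.66]
scene 177 [[-134.0, 10.0, 112.0], [-114.0, 19.0, 137.0], [-89.0, 22.0, 160.0]] lean q [0.59 0.64 0.77]
0.05 [-0.25  0.76 -0.17  2.47  2.47  0.76 -1.49] 0.0
0.1 [-0.31  0.64 -0.16  2.52  2.4   0.7  -1.47] 0.0001
0.14 [-0.37  0.54 -0.13  2.54  2.32  0.63 -1.42] 0.0002
```

>>> play_rows([
  {"delta_rot":[0,0,0],"travel":[0,0,-0.15],"gripper":0.1},
  {"delta_rot":[0,0,0],"travel":[0,0,-0.35],"gripper":0.1},
  {"delta_rot":[0,0,0],"travel":[0,0,-0.6],"gripper":0.1},
  {"delta_rot":[0,0,0],"travel":[0,0,-0.67],"gripper":0.1},
  {"delta_rot":[0,0,0],"travel":[0,0,-0.67],"gripper":0.1},
  {"delta_rot":[0,0,0],"travel":[0,0,-0.67],"gripper":0.1},
])

```text
clock: 15.62
tool_pos: [0.5084, 0.0444, 0.1875]
eef_rot: [0.107, 0.945, -0.035, 0.307]
contact_force: [0.2, -0.2, 0.2]
opening: 0.545
```

```bash
python3 door.py; python3 see.py e
```

```text
t15.62 grasp bin [-196.7   14.7  202.9] slant 36.0 | as tab: q 0.679 rad 255 | F(bin) [ 0.2 -0.2  0.2] open 0.545
scene 429 lean q 0.742 off hinge line 3.6
t15.68 grasp bin [-196.8   14.6  202.7] slant 36.0 | as tab: q 0.680 rad 255 | F(bin) [ 0.5 -0.1  0.2] open 0.552
top 120 [[-150.0, 10.0, 129.0], [-121.0, 15.0, 145.0], [-89.0, 20.0, 160.0]] lean q [0.59 0.62 0.75]
scene 222 [[-145.0, 10.0, 110.0], [-118.0, 20.0, 136.0], [-90.0, 22.0, 158.0]] lean q [0.6  0.67 0.81]
```

View pics/e_scene.png

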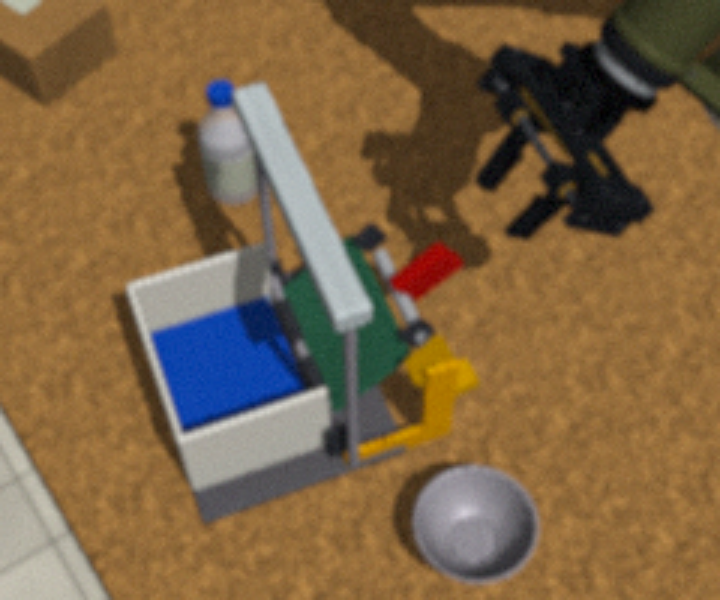

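The hand is free of everything. The door stands open with the rod in the fork at about (425,340), and bottle and bowl are where they started.

```bash
python3 -c "
from h import *
print(r.finish_job())"
```

```text
the job is handed in; nothing more can be done
None
```

The return bin's door is parked open on its bolt, and I handed the job in at about 15.7 s of the 38 s allowed. No verdict is reported.

**What I did:**
- I gripped the red tab under the lamp bar at a slant of about 46° and swung the door down to about 0.85–0.89 rad.
- I slid the bolt about 30 mm into the fork, until it stopped against a reaction of about 10 N.
- I eased the door back until the fork carried it, released the tab and backed the hand about 100 mm away.

**Last checks:**
- **Door:** it rests at about 0.74–0.75 rad, against the expected 0.75.
- **Bolt:** the tab stayed at bin y of about +14, where +12 is nominal for fully across. That is within the calibration error.
- **Contact:** the wrist force is near zero and the hand touches nothing.
- **Surroundings:** the bottle and bowl look unmoved in the picture, and I saw no sign of contact with the lamp bar.

**What went wrong or disagreed:**
- My first approach ran into joint limits. I worked out the arm's kinematics from its joint readings and swung the wrist to another configuration before reaching in.
- While I held the door open, the hand position gave a door angle about 0.04 rad larger than the camera did. Both were inside the 0.80–0.95 range for sliding the bolt.

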